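# Walk a die block round to the fence

## Task

The heavy die block stands askew on the bench. Walk it round with the fingertips, pushing one corner and then another so that it slides flat on the bench and is never lifted or tipped, until one of its long sides (either one) is flush against the ground face of the steel fence, with the block not overhanging either end of the fence. Have it nearly square to the fence, within about ten degrees, before any part of it touches the fence, and leave everything else where it stands.

Things in the scene. Friction and masses are not known exactly. Their poses are not given: they have to be found in the camera images.
- die_block: loose cast aluminium die block, a rectangular slab 92 mm (own x) by 160 mm (own y, the long way) by 50 mm high with a shallow V (8 mm deep) along the middle of its top; about 2 kg (1.6 to 2.4), so it takes up to about 17 N to slide and does not coast; origin at the centre of its underside, own z up. Too wide to be gripped. It may start turned 34 to 90 degrees either way from the fence; its two long sides are alike and either may face the fence
- fence: fixed steel angle screwed to the bench beyond the block; its flat ground face, 340 mm long and 45 mm high, looks toward the robot and the block. Origin at the middle of the ground face's bottom edge, on the bench; own x points away from the block into the fence (the ground face is the plane x = 0, the block's side is x < 0), own y runs along the face, own z up. The fence is turned up to 11 degrees from start to start
- corner_a1 (a point): point on the block's vertical edge at own (+46, +80) mm, 20 mm above the underside; a1 and a2 are the two ends of one long side
- corner_a2 (a point): the same at own (+46, -80) mm
- corner_b1 (a point): the same at own (-46, +80) mm; b1 and b2 are the two ends of the other long side
- corner_b2 (a point): the same at own (-46, -80) mm
- vee_rest: bystander, not to be disturbed: small dark steel vee rest, 50 x 30 x 35 mm high, beside the left end (its +y side) of the fence; origin at the centre of its underside
- round_stub: bystander, not to be disturbed: upright steel round stub, 38 mm across, 45 mm high, beside the right end of the fence; origin at the centre of its underside
- spanner: bystander, not to be disturbed: steel spanner 170 mm long lying flat, near the robot on its left; origin at the middle of the tool, on the bench
- set_square: bystander, not to be disturbed: steel try square lying flat, stock 120 x 20 x 16 mm along its own x, blade 100 mm, near the robot on its right; origin at the middle of the stock, on the bench
- parts_tray: bystander, not to be disturbed: empty grey sheet-metal tray 110 x 160 x 35 mm high, on the left; origin at the centre of its underside
- spacer_ring: bystander, not to be disturbed: dark steel ring 60 mm across, 20 mm high, on the right; origin at the centre of its underside
Mind the look-alikes: they are no part of the job. What is shaped like the die_block but pink or yellow is not meant.

How it is judged:
By the outcome, as a careful person would: the job done as asked, in the order asked, and still so for the second after the job is handed in, with the robot touching nothing.
It also fails if it takes over 64 s, if anything falls off the work surface, if the arm or the gripper's body presses on something with over 40 N, if the wrist force passes 120 N, or if a joint passes its speed limit or range.

## Robot

A 7-joint arm with a two-finger parallel gripper is mounted at the origin on the work surface. World frame = base frame: x ahead of the robot, y to its left, z up, the work surface at z = 0. Lengths are in m, angles in rad, forces in N, time in s.
With the tool pointing down it reaches from about 0.4 to 0.85 m from the base axis. Payload 10.4 kg.
Tool frame: the origin (TCP) lies on the centre line of the jaws, within the pads' length; the fingertips stand 8 mm ahead of it and the grasp point (between the pads) lies 11 mm behind it; z points along the fingers, y is the direction in which the jaws open and shut (so a half turn about z gives the same grasp; the last joint's range is limited). The gripper opens to 85 mm and grips with 20 to 120 N. Pads are 22 mm wide; open, the fingers measure 114 mm over their backs; the gripper's body (76 mm by 85 mm) begins 54 mm behind the grasp point. The pads swing forward as they close: fully open they stand 13 mm farther back than shut.
Start: joints at [-1.181, 0.332, -0.065, 1.46, 0.022, 1.35, -0.088], TCP at [0.251, 0.573, 0.239] pointing down, gripper open.
Joint ranges: [-2.6, 2.6], [-0.5, 2.12], [-1.47, 1.34], [0.16, 2.42], [-1.27, 4.41], [0.06, 2.06], [-2.6, 2.6]. Speed limits (rad/s): [2.22, 2.22, 2.79, 2.79, 3.14, 3.14, 3.14].

## Interface

Orientations are given as a unit quaternion [x, y, z, w].
In Python, from workcell import manip gives the robot as it stands.
- The arm moves only by the tool arm_command, never from a script. Its argument "targets" is text: rows parted by semicolons, each of 6 numbers parted by spaces: the shift along the tool's x, y, z in mm, then the turn, a rotation vector about the tool's x, y, z in rad. A call has 1 to 5 rows; each row shifts and turns the commanded pose from where the row before left it, along the tool's axes as they then stand; what a row does not reach is not made up. A row lasts 1/8 s, in which the tool goes at most 62.5 mm and 10.7 degrees, less where a joint would pass 70% of its speed; a pose out of reach is approached as far as the arm can. A call is refused whole if a number of a shift passes 62.5 or a number of a turn 0.188, either way. A call with a gripper value outside its range is refused whole. "grip" is the finger opening in mm, from 0 to 85.4, set as the call begins (left out, the last holds). The fingers move at their own pace and stop on an object; "squeeze" is the grip in N (left out, the last holds). Time passes only in rows, so rows that do not move let the fingers close. It gives the time, the measured TCP pose, the force and the opening at its end, in the units of the state.
- manip.get_obs(): the state, without advancing time (a new reading comes with each control period).
- manip.camera(name): name is "scene" or "top" or "wrist"; returns a dict with "frame" (420x560x3 uint8, red, green, blue), "vertical_fov" (degrees; the focal length in pixels is half the picture's height over the tangent of half this angle, whatever the lens; pixels are square), "cx", "cy" (the principal point, pixels), "rvec" (rotation vector, rad) and "tvec" (3), from world to camera coordinates, as OpenCV has them. Camera axes: x right, y down, z forward; pixel columns grow to the right and rows downward; lengths in m; the calibration is good to about 2 mm. A picture is of the moment at which its call begins. There is no depth.
- manip.hand_in(): hands the job in, once; it reports no verdict.
Trained networks look in a picture, given as the dict that the camera call returned (one of the last four; its "shot" number tells which), for a name from the list of things; names that differ only in an ending like _2 or _b are one class to them, and where a whole thing is asked for, a point or a joint stands for the part that bears it (a point fixed in the world has none). Each returns a list of dicts, best first, with "p" (0 to 1); they miss things now and then, are a little off and sometimes report something else, mostly with a low value. They report only what shows in the picture. A call takes as long as a camera call. They do not tell look-alikes from the thing itself.
- manip.search_frame(picture, name): "xyz" ([x, y, z] in m, in the coordinates of the camera as it stood for that picture, good to about 4 mm: the middle of the surface that is visible of it).
The state is a dict: "clock": time; "joint_pos": joint angles; "joint_velocities": joint speeds; "tau": joint torques, N m; "position": TCP position; "ee_rot": TCP orientation; "ft_force": force on the tool from outside, world axes, zero at the start; "torque": the same for the moment, N m; "grip_width": opening from 0.0 (shut) to 1.0 (fully open).
Only numpy, scipy, OpenCV 4.12 (cv2) and the standard library are available. Lean on these libraries where they do the work, as an engineer would, in place of code of your own. Each camera call takes 0.05 s, during which the arm holds its last target.

## Working session

There is one attempt and no reset: what is moved stays moved. The work goes in short steps, Python scripts to look and compute and a tool call to move; the robot and the scene stay as the last step left them, time stands still between calls to the robot, and variables do not carry over. Pictures are saved under pics/ and viewed, and the job is handed in when it is done.

Besides the shell and the picture viewer there is one more tool, called after "Emit:" by a JSON object that holds its "api" and its "payload". arm_command: Moves the arm, as the interface text tells. Its arguments: {"type":"object","properties":{"targets":{"type":"string"},"grip":{"type":"number"},"squeeze":{"type":"number"}},"required":["targets"]}

```bash
ls; mkdir -p pics
cat > h.py <<'E'
import numpy as np, cv2
from workcell import manip
from scipy.spatial.transform import Rotation as R
def save(c,n): cv2.imwrite(f'pics/{n}.png',cv2.cvtColor(c['frame'],cv2.COLOR_RGB2BGR))
def K(c):
    f=c['frame'].shape[0]/2/np.tan(np.radians(c['vertical_fov'])/2)
    return np.array([[f,0,c['cx']],[0,f,c['cy']],[0,0,1.]])
def toW(c,p):
    Rm=cv2.Rodrigues(np.array(c['rvec'],float))[0]
    return Rm.T@(np.array(p)-np.array(c['tvec']).ravel())
def proj(c,P):
    return cv2.projectPoints(np.array(P,float).reshape(-1,3),np.array(c['rvec'],float),np.array(c['tvec'],float),K(c),None)[0].reshape(-1,2)
def unproj(c,uv,z):
    Rm=cv2.Rodrigues(np.array(c['rvec'],float))[0]; t=np.array(c['tvec']).ravel()
    d=Rm.T@np.linalg.inv(K(c))@np.array([uv[0],uv[1],1.]); o=-Rm.T@t
    return o+d*(z-o[2])/d[2]
E
python3 - <<'E'
from h import *
o=manip.get_obs(); print(o)
for n in ['top','scene']:
    c=manip.camera(n); save(c,n+'0')
    print(n,{k:v for k,v in c.items() if k!='frame'})
    for t in ['die_block','fence','corner_a1','corner_b1','corner_a2','corner_b2','vee_rest','round_stub','spacer_ring','parts_tray','set_square','spanner']:
        for d in manip.search_frame(c,t)[:4]:
            print(t,round(d['p'],2),toW(c,d['xyz']).round(3),proj(c,[toW(c,d['xyz'])]).round(0))
print(manip.get_obs()['clock'])
E
```

```text
pics
{'clock': 0.0, 'joint_pos': array([-1.18060547,  0.33286781, -0.06470086,  1.46095769,  0.02160652,
        1.34993374, -0.0885062 ]), 'joint_velocities': array([-1.74457414e-04, -1.46214086e-03,  1.44360169e-03,  1.31751489e-03,
       -2.38044602e-03,  8.64531629e-05,  6.52678770e-04]), 'tau': array([ 1.16379790e-03, -6.25450444e+01,  4.99126862e-02, -3.91584742e+01,
        1.62856607e-02,  1.02962033e-02,  2.93685912e-05]), 'position': array([0.25058333, 0.57214908, 0.23851067]), 'ee_rot': array([ 2.04924610e-01,  9.78777484e-01, -7.26660128e-04, -1.13005731e-04]), 'ft_force': array([ 0.69493454, -0.51790922, -0.23681723]), 'torque': array([-0.00328283, -0.04263337, -0.02717949]), 'grip_width': 0.9937667951618617}
top {'vertical_fov': 56.60079366409174, 'cx': 276.8845626504236, 'cy': 207.5562669201324, 'rvec': array([ 2.14452415, -2.16999152,  0.11986078]), 'tvec': array([0.00741702, 0.51245072, 0.92489801]), 'shot': 1}
die_block 0.97 [ 0.539 -0.182  0.046] [[353. 195.]]
die_block 0.85 [0.511 0.033 0.05 ] [[264. 207.]]
die_block 0.71 [ 0.308 -0.144  0.049] [[340. 293.]]
fenc
[... 1883 characters left out ...]
0.464 -0.389  0.02 ] [[126. 251.]]
corner_a2 0.78 [ 0.33  -0.15   0.044] [[206. 180.]]
corner_a2 0.75 [ 0.564 -0.188  0.051] [[219. 246.]]
corner_a2 0.66 [0.536 0.02  0.048] [[296. 211.]]
corner_b2 0.88 [ 0.326 -0.152  0.053] [[204. 177.]]
corner_b2 0.64 [0.537 0.016 0.049] [[295. 212.]]
corner_b2 0.6 [ 0.563 -0.19   0.051] [[219. 246.]]
corner_b2 0.57 [ 0.464 -0.389  0.02 ] [[126. 251.]]
vee_rest 0.71 [0.654 0.259 0.022] [[401. 222.]]
round_stub 0.93 [ 0.706 -0.18   0.041] [[245. 296.]]
spacer_ring 0.77 [ 0.466 -0.393  0.019] [[124. 252.]]
parts_tray 0.66 [0.414 0.46  0.008] [[408. 150.]]
set_square 0.69 [ 0.401 -0.336  0.01 ] [[144. 228.]]
spanner 0.69 [0.298 0.272 0.005] [[336. 145.]]
1.3
```

View pics/top0.png

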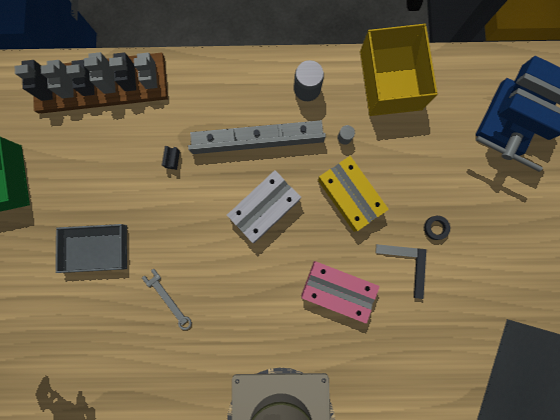

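View pics/scene0.png

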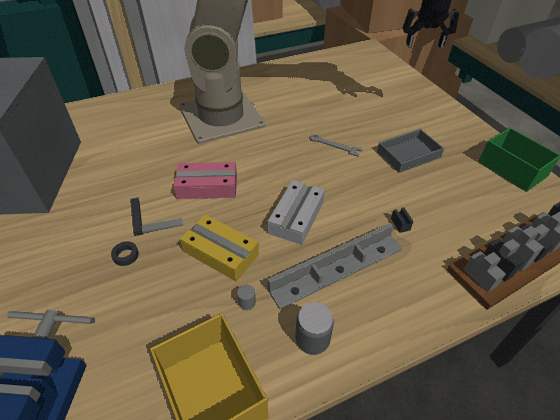

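```bash
cat >> h.py <<'E'
from scipy.optimize import minimize
def corners(x,y,th,z):
    c,s=np.cos(th),np.sin(th)
    return np.array([[x+c*a-s*b,y+s*a+c*b,z] for a,b in [(.046,.08),(.046,-.08),(-.046,-.08),(-.046,.08)]])
def sil(c,p,up=4):
    pts=np.vstack([proj(c,corners(*p,0.)),proj(c,corners(*p,.05))])
    m=np.zeros((420*up,560*up),np.uint8)
    cv2.fillConvexPoly(m,np.round((cv2.convexHull(((pts+.5)*up-.5).astype(np.float32)))*16).astype(np.int32),1,cv2.LINE_8,4)
    return cv2.resize(m.astype(np.float32),(560,420),interpolation=cv2.INTER_AREA)
def mask(c,sat=55):
    f=c['frame']; hsv=cv2.cvtColor(f,cv2.COLOR_RGB2HSV)
    return (hsv[...,1]<sat).astype(np.float32)
def fit(cs,p0,sat=55,excl=None):
    p0=np.array(p0,float)
    ms=[]
    for c in cs:
        roi=cv2.dilate(sil(c,p0),np.ones((21,21)))
        ms.append((mask(c,sat),roi>0))
    def cost(p):
        q=(p[0],p[1],p[2]);e=0
        for c,(m,r) in zip(cs,ms): e+=np.abs(sil(c,q)-m)[r].sum()
        return e
    best=None
    for d in [0,.05,-.05]:
        r=minimize(cost,p0+[0,0,d],method='Nelder-Mead',options=dict(initial_simplex=(p0+[0,0,d])+np.array([[0,0,0],[.01,0,0],[0,.01,0],[0,0,.1]]),xatol=1e-4,fatol=.2))
        if best is None or r.fun<best.fun: best=r
    return best.x,best.fun
def draw(c,p,n,extra=(),crop=None,s=3):
    f=cv2.cvtColor(c['frame'],cv2.COLOR_RGB2BGR); 
    x0,y0,x1,y1=crop or (0,0,560,420)
    f=cv2.resize(f[y0:y1,x0:x1],None,fx=s,fy=s,interpolation=cv2.INTER_CUBIC)
    T=lambda q:np.round((q-[x0,y0]+.5)*s-.5).astype(np.int32)
    for z in (0,.05): cv2.polylines(f,[T(proj(c,corners(*p,z)))],True,(0,0,255),1)
    for e in extra: cv2.polylines(f,[T(proj(c,e))],False,(0,255,0),1)
    cv2.imwrite(f'pics/{n}.png',f)
E
python3 - <<'E'
from h import *
import pickle
t=manip.camera('top'); s=manip.camera('scene'); pickle.dump((t,s),open('c0.pkl','wb'))
for cs in ([t],[s],[t,s]):
    p,e=fit(cs,[.52,.025,-.75]); print(p,np.degrees(p[2]),e)
F=[unproj(t,uv,0) for uv in [(191,152),(325,144)]]; print(F)
draw(t,p,'t1',[F],(160,100,400,260)); draw(s,p,'s1',[F],(180,150,430,320))
E
```

```text
[0.51508482 0.03358645 0.74481093] 42.674522972334174 45.4375
[0.51528568 0.03284508 0.74841704] 42.88113753543805 76.0
[0.5151331  0.03330651 0.74683191] 42.790316435709144 125.5
[array([0.66286684, 0.22108421, 0.        ]), array([ 0.67934229, -0.12418476,  0.        ])]
```

View pics/t1.png

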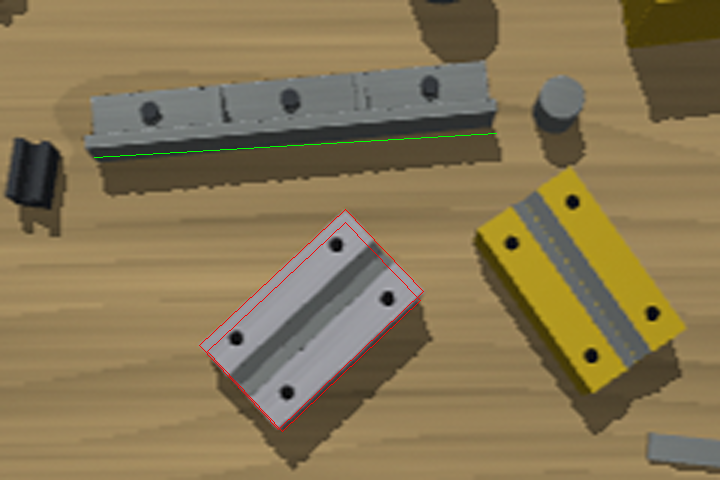

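View pics/s1.png

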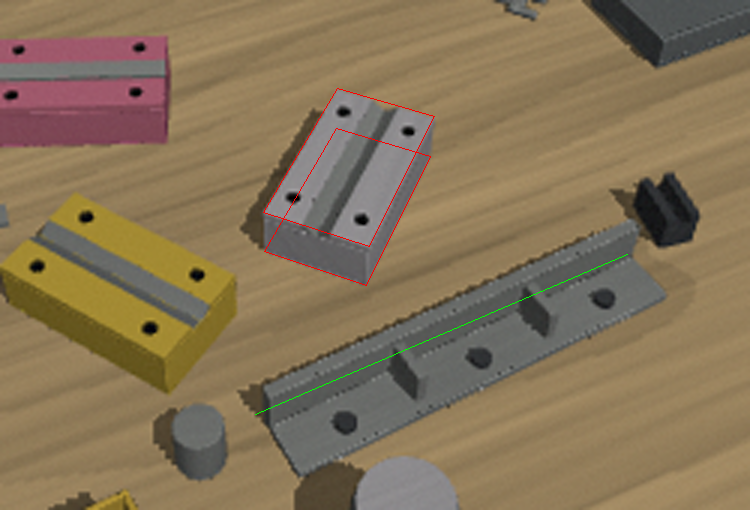

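Run:
```python
from h import *
import pickle
t,s=pickle.load(open('c0.pkl','rb'))
m=mask(t,60)
# lower boundary of fence in top
pts=[]
for u in range(194,323):
    col=m[125:165,u]; v=np.where(col>0)[0]
    pts.append((u,125+v.max()+.5))
pts=np.array(pts); a=np.polyfit(pts[:,0],pts[:,1],1); r=pts[:,1]-np.polyval(a,pts[:,0])
k=abs(r)<1.5; a=np.polyfit(pts[k,0],pts[k,1],1); print(a,r.std(),k.sum())
W=[unproj(t,(u,np.polyval(a,u)),0) for u in (190,258,326)]; print(W, 'angle',np.degrees(np.arctan2(W[0][0]-W[2][0],W[2][1]-W[0][1])))
row=m[130:165]; 
w0,w2=W[0],W[2]
def face(mid,psi):
    d=np.array([-np.sin(psi),np.cos(psi),0]); z=np.array([0,0,.045])
    return np.array([mid+.17*d,mid-.17*d,mid-.17*d+z,mid+.17*d+z,mid+.17*d])
psi=np.arctan2(-(w0[0]-w2[0]),(w0[1]-w2[1]));print(psi)
best=None
mid=np.array([np.interp(.048,[w2[1],w0[1]],[w2[0],w0[0]]),.048,0])
draw(t,[.5151,.0333,.7468],'t2',[face(mid,psi)],(170,110,350,190),4)
draw(s,[.5151,.0333,.7468],'s2',[face(mid,psi)],(250,210,420,320),4)
print(mid)
for uv in [(314,262),(303,297)]: print('pink',unproj(t,uv,.05))
for uv in [(320,183),(357,229)]: print('yel',unproj(t,uv,.05))
```

```text
[-9.18269231e-02  1.71439408e+02] 0.3013275155806837 129
[array([0.65764783, 0.22358548, 0.        ]), array([0.67177087, 0.04842603, 0.        ]), array([ 0.68590972, -0.12692941,  0.        ])] angle -175.3902334564014
0.08045560393407436
[0.67180522 0.048      0.        ]
pink [ 0.37985021 -0.08478688  0.05      ]
pink [ 0.299243   -0.05731262  0.05      ]
yel [ 0.56858302 -0.10352002  0.05      ]
yel [ 0.45646009 -0.18875819  0.05      ]
```

```bash
cat >> h.py <<'E'
FM=None
def dlt(target,psi=None):
    "tool-frame delta from measured pose to world TCP target"
    o=manip.get_obs(); Rt=R.from_quat(o['ee_rot'])
    print('pos',o['position'].round(4),'F',o['ft_force'].round(1),'t',round(o['clock'],2),'grip',round(o['grip_width'],2),'toolx ang',np.degrees(np.arctan2(Rt.as_matrix()[1,0],Rt.as_matrix()[0,0])).round(2),'z',Rt.as_matrix()[:,2].round(3))
    return (Rt.inv().apply(np.array(target)-o['position'])*1000).round(1)
E
echo
```

Emit:
{"api": "arm_command", "payload": {"targets": "0 0 0 0 0 -0.092; 0 0 0 0 0 -0.092; 0 0 0 0 0 -0.092; 0 0 0 0 0 -0.092; 0 0 0 0 0 -0.092", "grip": 85.4}}

```text
clock: 2.02
position: [0.2507, 0.5725, 0.2393]
ee_rot: [-0.025, 1.0, 0.0, 0.0]
ft_force: [1.2, 0.2, 0.5]
grip_width: 1.004
```

View pics/t2.png

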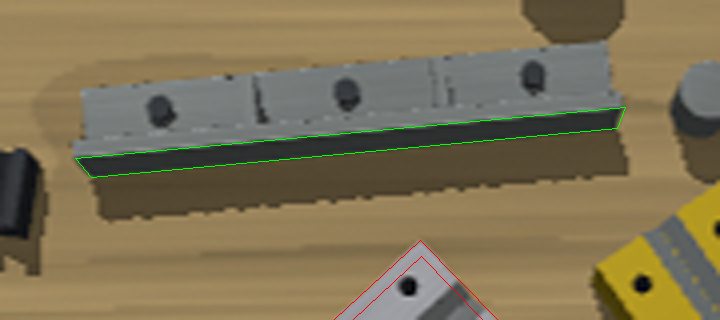

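View pics/s2.png

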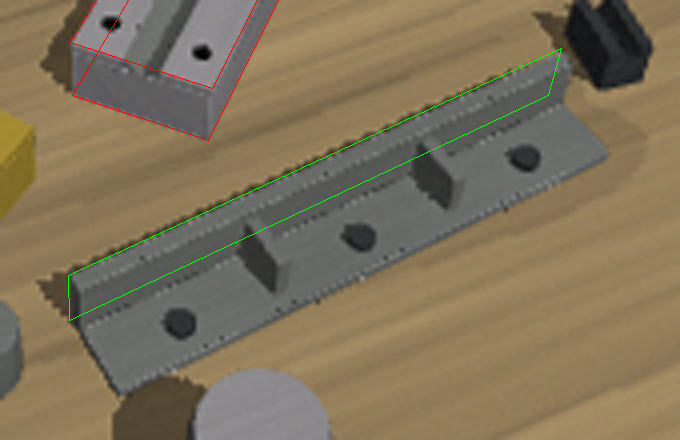

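```bash
python3 -c "
from h import *
print(dlt([.41,-.007,.15]))"
```

```text
pos [0.2507 0.5725 0.2393] F [1.2 0.2 0.5] t 2.02 grip 1.0 toolx ang -177.12 z [ 0.  0. -1.]
[-130.  -586.8   89.3]
```

Emit:
{"api": "arm_command", "payload": {"targets": "-11 -49 4 0 0 -0.03; -11 -49 4 0 0 0; -11 -49 4 0 0 0; -11 -49 4 0 0 0; -11 -49 4 0 0 0"}}

```text
clock: 2.65
position: [0.3234, 0.3305, 0.2194]
ee_rot: [-0.039, 0.999, 0.0, 0.0]
ft_force: [0.6, -0.8, 1.3]
grip_width: 0.999
```

Emit:
{"api": "arm_command", "payload": {"targets": "-11 -49 10 0 0 0; -11 -49 10 0 0 0; -11 -49 10 0 0 0; -11 -49 10 0 0 0; -11 -49 10 0 0 0"}}

```text
clock: 3.28
position: [0.3971, 0.0905, 0.1693]
ee_rot: [-0.039, 0.999, 0.0, 0.0]
ft_force: [1.0, -0.3, 0.4]
grip_width: 0.998
```

```bash
python3 -c "
from h import *
print(dlt([.41,-.007,.15]))"
```

```text
pos [0.3971 0.0905 0.1693] F [ 1.  -0.3  0.4] t 3.27 grip 1.0 toolx ang -175.58 z [ 0.001  0.001 -1.   ]
[ -5.3 -98.2  19.3]
```

Emit:
{"api": "arm_command", "payload": {"targets": "-1 -49 10 0 0 0; -1 -49 10 0 0 0; 0 0 40 0 0 0; 0 0 40 0 0 0; 0 0 0 0 0 0"}}

```text
clock: 3.9
position: [0.4044, -0.006, 0.0677]
ee_rot: [-0.038, 0.999, -0.001, -0.002]
ft_force: [0.4, -0.2, 0.4]
grip_width: 1.0
```

Run:
```python
from h import *
print(dlt([.412,-.007,.018]))
for n in ('top','scene','wrist'):
    c=manip.camera(n); draw(c,[.5151,.0333,.7468],n+'3',s=1)
```

```text
pos [ 0.4044 -0.006   0.0677] F [ 0.4 -0.2  0.4] t 3.9 grip 1.0 toolx ang -175.59 z [-0.005 -0.001 -1.   ]
[-7.7 -1.6 49.6]
```

View pics/top3.png

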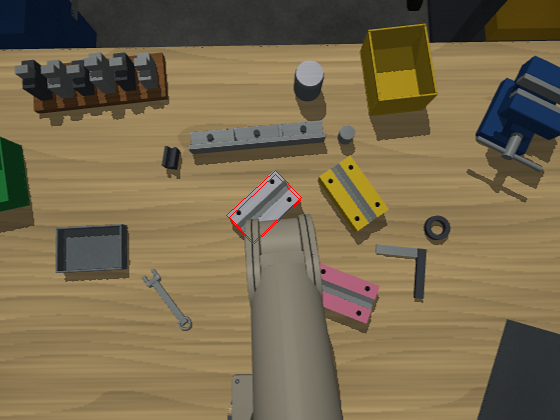

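View pics/scene3.png

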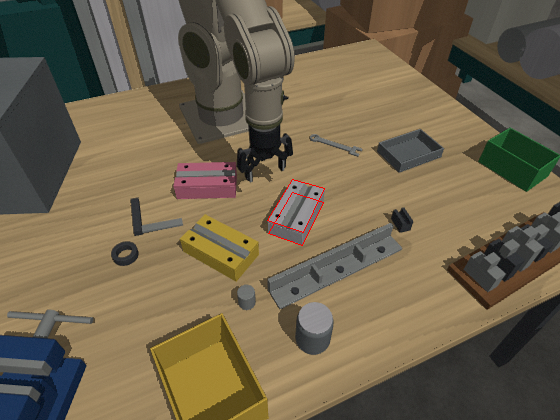

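View pics/wrist3.png

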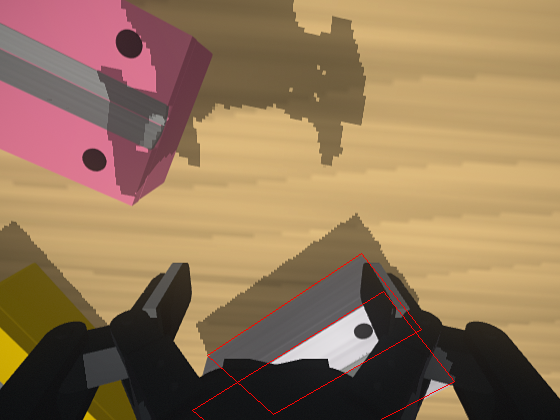

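Emit:
{"api": "arm_command", "payload": {"targets": "0 -1 25 0 0 0; -4 0 24 0 0 0; -4 0 0 0 0 0; 0 0 0 0 0 0"}}

```text
clock: 4.55
position: [0.4157, -0.0056, 0.0218]
ee_rot: [-0.039, 0.999, 0.0, 0.001]
ft_force: [-0.1, -0.7, 0.7]
grip_width: 0.999
```

Run:
```python
from h import *
print(dlt([.412,-.007,.018]))
c=manip.camera('wrist'); draw(c,[.5151,.0333,.7468],'w4',s=1)
```

```text
pos [ 0.4157 -0.0056  0.0218] F [-0.1 -0.7  0.7] t 4.55 grip 1.0 toolx ang -175.57 z [ 0.002  0.001 -1.   ]
[ 3.8 -1.1  3.8]
```

View pics/w4.png

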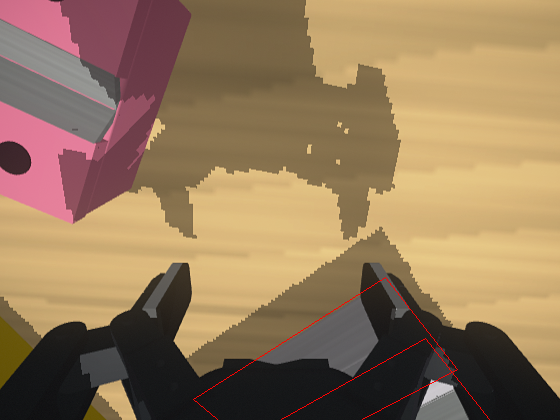

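Emit:
{"api": "arm_command", "payload": {"targets": "-4 2 2 0 0 0; -4 2 0 0 0 0; -4 3 0 0 0 0; -4 3 0 0 0 0; -4 3 0 0 0 0"}}

```text
clock: 5.22
position: [0.4309, 0.008, 0.0176]
ee_rot: [-0.039, 0.999, -0.0, -0.003]
ft_force: [-10.8, -4.4, 6.8]
grip_width: 1.002
```

```bash
cat > look.py <<'E'
from h import *
import sys
p0=[float(v) for v in sys.argv[2:5]]
print(dlt([.5,0,.02]))
s=manip.camera('scene'); w=manip.camera('wrist')
p,e=fit([s],p0); print('block',p.round(4),np.degrees(p[2]).round(1),'err',e)
cr=(200,150,400,300)
FM=np.array([.6718,.048,0]); psi=.0805
d=np.array([-np.sin(psi),np.cos(psi),0]); n=np.array([np.cos(psi),np.sin(psi),0])
C=corners(*p,0); print('gap to fence of corners a1 a2 b2 b1',((FM-C)@n*1000).round(1),'along',((C-FM)@d*1000).round(1))
tp=manip.get_obs()['position']; th=p[2]
own=R.from_euler('z',-th).apply(tp-[p[0],p[1],0])*1000
tm=R.from_quat(manip.get_obs()['ee_rot']).as_matrix()
for sg in (1,-1):
  for fx in (-11,):
    for fy in (43,57):
      q=tp+tm@np.array([fx,sg*fy,0])/1000
      print('finger',sg,fy,'own mm',(R.from_euler('z',-th).apply(q-[p[0],p[1],0])*1000).round(1))
draw(s,p,'s'+sys.argv[1],crop=cr,s=3); draw(w,p,'w'+sys.argv[1],s=1)
E
python3 look.py 5 .5151 .0333 .7468
```

```text
pos [0.4309 0.008  0.0176] F [-10.8  -4.4   6.8] t 5.22 grip 1.0 toolx ang -175.56 z [-0.006 -0.001 -1.   ]
[-68.3 -13.3  -2.8]
block [0.517  0.0337 0.7096] 40.7 err 219.625
gap to fence of corners a1 a2 b2 b1 [165.4  71.2 145.6 239.7] along [ 90.  -39.4 -93.5  35.9]
finger 1 43 own mm [-47.2  64.9  17.5]
finger 1 57 own mm [-38.9  76.2  17.5]
finger -1 43 own mm [-98.   -4.6  17.5]
finger -1 57 own mm [-106.2  -15.9   17.5]
```

View pics/s5.png

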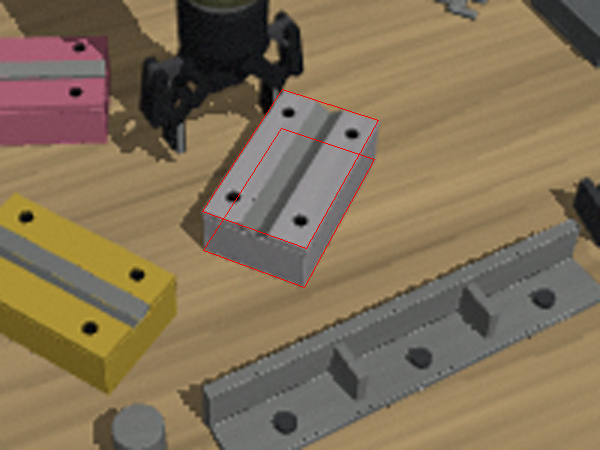

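Emit:
{"api": "arm_command", "payload": {"targets": "-4 3 -2 0 0 0; -4 3 0 0 0 0; -4 3 0 0 0 0; -4 3 0 0 0 0; -4 3 0 0 0 0"}}

```text
clock: 5.95
position: [0.449, 0.0249, 0.0192]
ee_rot: [-0.039, 0.999, -0.0, -0.003]
ft_force: [-11.4, -2.7, 5.5]
grip_width: 0.999
```

```bash
python3 look.py 6 .522 .037 .6
```

```text
pos [0.449  0.0249 0.0192] F [-11.4  -2.7   5.5] t 5.95 grip 1.0 toolx ang -175.52 z [-0.007 -0.001 -1.   ]
[-48.9 -28.8  -1.1]
block [0.5278 0.0373 0.5201] 29.8 err 291.0625
gap to fence of corners a1 a2 b2 b1 [136.8  68.8 152.  220.1] along [ 92.9 -51.9 -91.   53.8]
finger 1 43 own mm [-45.4  62.6  19.2]
finger 1 57 own mm [-39.4  75.3  19.2]
finger -1 43 own mm [-82.1 -15.1  19.2]
finger -1 57 own mm [-88.1 -27.8  19.2]
```

View pics/s6.png

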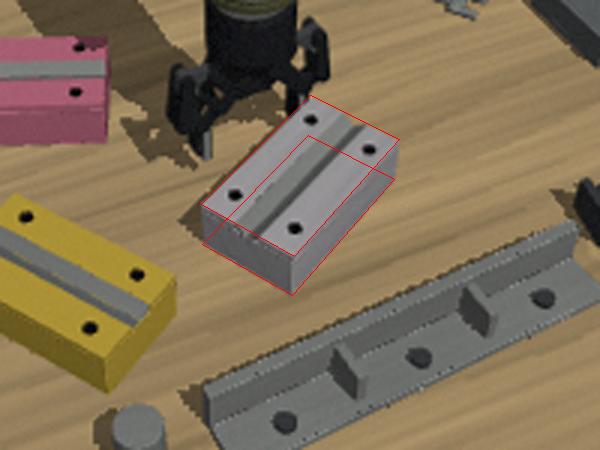

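Emit:
{"api": "arm_command", "payload": {"targets": "-5 3 0 0 0 0; -5 3 0 0 0 0; -5 2 0 0 0 0; -5 2 0 0 0 0; -5 2 0 0 0 0"}}

```text
clock: 6.68
position: [0.4729, 0.0397, 0.0192]
ee_rot: [-0.04, 0.999, 0.0, -0.004]
ft_force: [-12.4, 0.8, 6.9]
grip_width: 1.001
```

```bash
python3 look.py 7 .539 .041 .35
```

```text
pos [0.4729 0.0397 0.0192] F [-12.4   0.8   6.9] t 6.67 grip 1.0 toolx ang -175.47 z [-0.007 -0.    -1.   ]
[-23.9 -41.7  -1. ]
block [0.5425 0.0381 0.3074] 17.6 err 376.5
gap to fence of corners a1 a2 b2 b1 [102.8  66.8 156.5 192.5] along [ 88.9 -67.  -87.7  68.2]
finger 1 43 own mm [-44.5  62.   19.2]
finger 1 57 own mm [-41.4  75.6  19.2]
finger -1 43 own mm [-64.  -21.8  19.2]
finger -1 57 own mm [-67.1 -35.5  19.2]
```

View pics/s7.png

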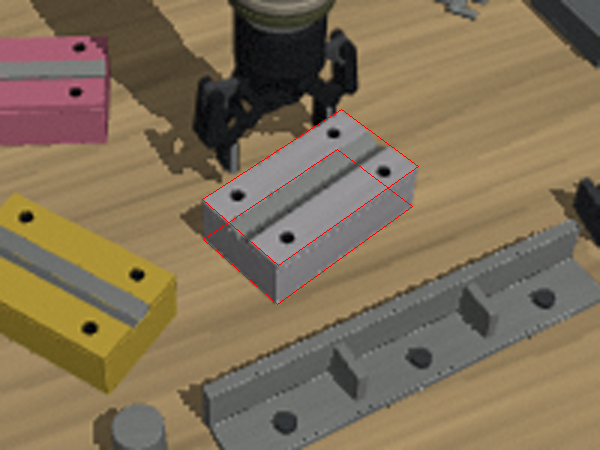

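Emit:
{"api": "arm_command", "payload": {"targets": "-5 1 0 0 0 0; -5 1 0 0 0 0; -5 1 0 0 0 0; -5 0 0 0 0 0; -5 0 0 0 0 0"}}

```text
clock: 7.4
position: [0.4978, 0.0458, 0.0192]
ee_rot: [-0.04, 0.999, 0.001, -0.003]
ft_force: [-11.6, 6.1, 4.6]
grip_width: 1.002
```

```bash
python3 look.py 8 .557 .041 .12
```

```text
pos [0.4978 0.0458 0.0192] F [-11.6   6.1   4.6] t 7.4 grip 1.0 toolx ang -175.41 z [-0.007  0.001 -1.   ]
[  1.5 -45.8  -0.9]
block [0.5575 0.0335 0.1243] 7.1 err 411.3125
gap to fence of corners a1 a2 b2 b1 [ 72.7  65.7 157.6 164.6] along [ 76.7 -83.2 -87.2  72.7]
finger 1 43 own mm [-43.9  61.7  19.3]
finger 1 57 own mm [-43.3  75.6  19.3]
finger -1 43 own mm [-47.7 -24.3  19.2]
finger -1 57 own mm [-48.4 -38.2  19.2]
```

View pics/s8.png

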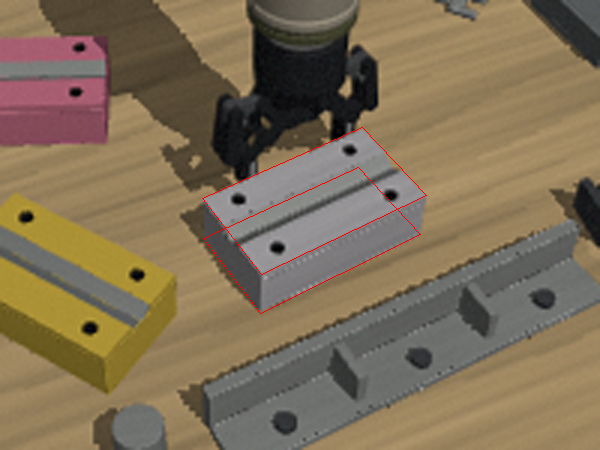

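Emit:
{"api": "arm_command", "payload": {"targets": "-8 0 0 0 0 0; -8 0 0 0 0 0; -8 0 0 0 0 0; -8 0 0 0 0 0; -8 0 0 0 0 0"}}

```text
clock: 8.12
position: [0.5366, 0.0468, 0.019]
ee_rot: [-0.038, 0.999, -0.0, -0.005]
ft_force: [-19.1, -2.5, 11.3]
grip_width: 1.004
```

```bash
python3 look.py 9 .595 .036 .08
```

```text
pos [0.5366 0.0468 0.019 ] F [-19.1  -2.5  11.3] t 8.12 grip 1.0 toolx ang -175.61 z [-0.01 -0.   -1.  ]
[ 40.1 -43.9  -0.6]
block [0.5934 0.0328 0.0796] 4.6 err 1350.5
gap to fence of corners a1 a2 b2 b1 [ 33.3  33.5 125.5 125.3] along [ 71.1 -88.9 -88.8  71.2]
finger 1 43 own mm [-42.7  61.4  19. ]
finger 1 57 own mm [-42.7  75.4  19. ]
finger -1 43 own mm [-42.9 -24.6  19. ]
finger -1 57 own mm [-43.  -38.6  19. ]
```

View pics/s9.png

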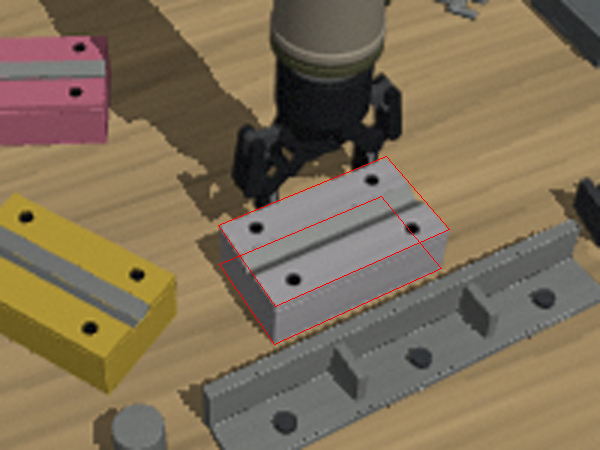

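Emit:
{"api": "arm_command", "payload": {"targets": "-6 0 0 0 0 0; -6 0 0 0 0 0; -6 0 0 0 0 0; -5 0 0 0 0 0; -4 0 0 0 0 0"}}

```text
clock: 8.85
position: [0.5636, 0.0488, 0.0189]
ee_rot: [-0.038, 0.999, -0.0, -0.005]
ft_force: [-18.7, -0.6, 9.6]
grip_width: 1.0
```

Emit:
{"api": "arm_command", "payload": {"targets": "-2 0 0 0 0 0; -2 0 0 0 0 0"}}

```text
clock: 9.1
position: [0.5675, 0.0491, 0.0189]
ee_rot: [-0.038, 0.999, -0.0, -0.005]
ft_force: [-18.0, -1.2, 10.1]
grip_width: 1.003
```

Emit:
{"api": "arm_command", "payload": {"targets": "-1 0 0 0 0 0; -1 0 0 0 0 0"}}

```text
clock: 9.35
position: [0.5686, 0.0492, 0.0189]
ee_rot: [-0.038, 0.999, -0.0, -0.006]
ft_force: [-25.9, -1.7, 17.7]
grip_width: 0.999
```

```bash
python3 look.py 10 .626 .035 .08
```

```text
pos [0.5686 0.0492 0.0189] F [-25.9  -1.7  17.7] t 9.35 grip 1.0 toolx ang -175.61 z [-0.011 -0.001 -1.   ]
[ 72.2 -43.8  -0.3]
block [0.6604 0.0357 0.0375] 2.1 err 1548.0625
gap to fence of corners a1 a2 b2 b1 [-37.  -30.1  61.8  54.9] along [ 66.6 -93.2 -89.3  70.6]
finger 1 43 own mm [-81.9  60.3  18.8]
finger 1 57 own mm [-82.4  74.2  18.8]
finger -1 43 own mm [-78.5 -25.7  18.8]
finger -1 57 own mm [-78.  -39.7  18.8]
```

Emit:
{"api": "arm_command", "payload": {"targets": "-1 0 0 0 0 0; 0 0 0 0 0 0"}}

```text
clock: 9.7
position: [0.5686, 0.0491, 0.0188]
ee_rot: [-0.038, 0.999, 0.0, -0.007]
ft_force: [-28.3, -1.9, 19.6]
grip_width: 0.999
```

View pics/s10.png

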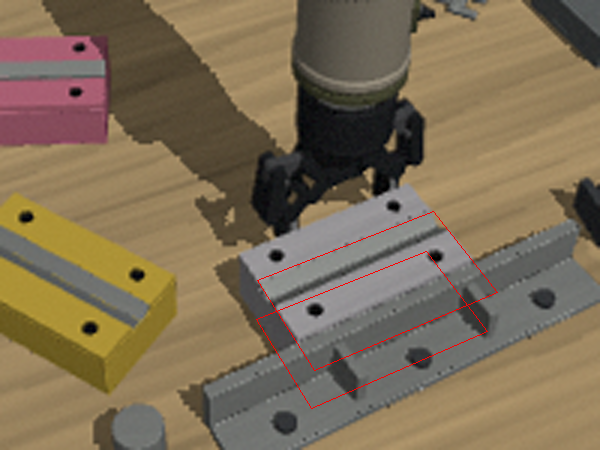

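Emit:
{"api": "arm_command", "payload": {"targets": "5 0 0 0 0 0; 20 0 0 0 0 0; 30 0 0 0 0 0; 30 0 0 0 0 0; 30 0 -30 0 0 0"}}

```text
clock: 10.32
position: [0.4579, 0.0407, 0.0492]
ee_rot: [-0.039, 0.999, -0.001, -0.002]
ft_force: [0.3, -0.2, 0.7]
grip_width: 1.0
```

Emit:
{"api": "arm_command", "payload": {"targets": "50 0 -50 0 0 0; 20 40 -50 0 0 0; 0 50 0 0 0 0; 0 50 0 0 0 0; 0 50 0 0 0 0"}}

```text
clock: 10.95
position: [0.3827, 0.2247, 0.1416]
ee_rot: [-0.039, 0.999, 0.001, 0.001]
ft_force: [1.6, -1.1, 0.2]
grip_width: 1.002
```

Run:
```python
from h import *
import pickle
print(dlt([.5,0,.02]))
t=manip.camera('top'); s=manip.camera('scene'); pickle.dump((t,s),open('c1.pkl','wb'))
psi=.0805; FM=np.array([.6718,.048,0]); d=np.array([-np.sin(psi),np.cos(psi),0]); n=np.array([np.cos(psi),np.sin(psi),0])
c=FM-.046*n-.009*d
draw(t,[c[0],c[1],psi],'t11',crop=(170,110,370,230),s=4); draw(s,[c[0],c[1],psi],'s11',crop=(230,190,420,320),s=4)
```

```text
pos [0.3827 0.2247 0.1416] F [ 1.6 -1.1  0.2] t 10.95 grip 1.0 toolx ang -175.58 z [ 0.001  0.001 -1.   ]
[ -99.4 -233.2  121.4]
```

View pics/t11.png

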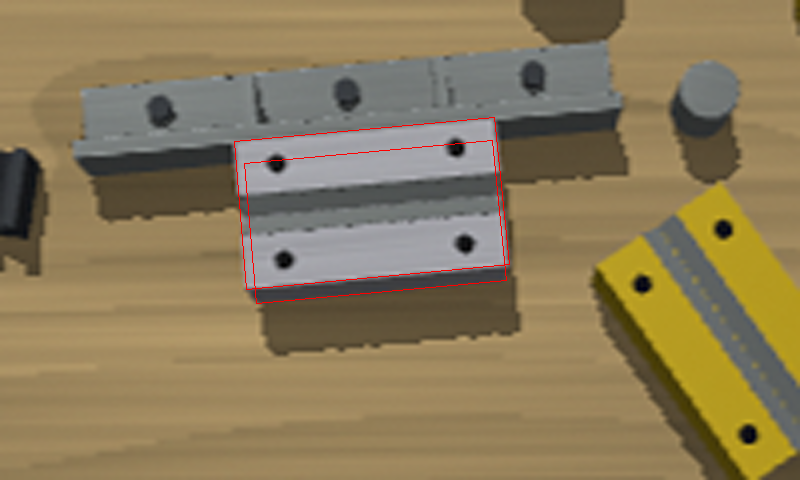

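View pics/s11.png

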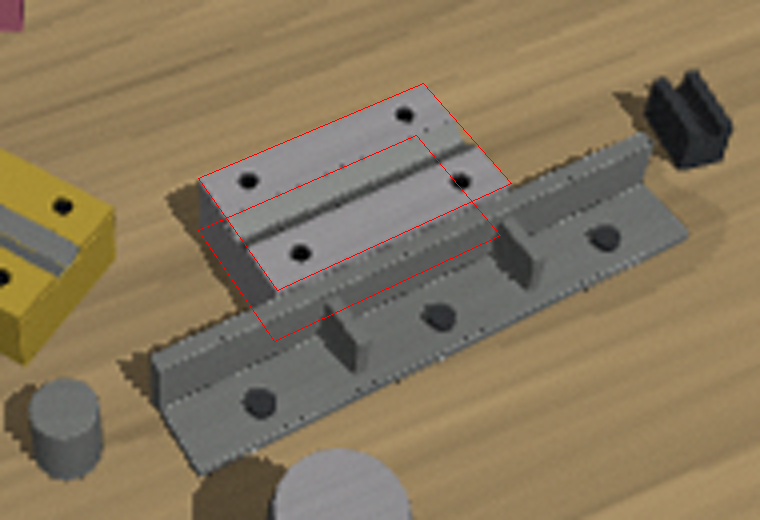

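Run:
```python
from h import *
import pickle
t,s=pickle.load(open('c1.pkl','rb'))
psi=.0805; FM=np.array([.6718,.048,0]); d=np.array([-np.sin(psi),np.cos(psi),0]); n=np.array([np.cos(psi),np.sin(psi),0])
def line(m,us,v0,v1,z,th=.5):
    P=[]
    for u in us:
        col=m[v0:v1,u]; v=np.where(col>th)[0].max(); P.append((u,v0+v+.5))
    P=np.array(P); a=np.polyfit(P[:,0],P[:,1],1); r=P[:,1]-np.polyval(a,P[:,0]); k=abs(r)<1; a=np.polyfit(P[k,0],P[k,1],1)
    return [unproj(t,(u,np.polyval(a,u)),z) for u in (us[0],us[-1])],k.sum(),a[0]
m=mask(t,60)
for nm,us,v0,v1,z in [('near bottom edge',range(236,294),150,190,0.),]:
    W,k,sl=line(m,us,v0,v1,z); print(nm,k,sl,[((w-FM)@n*1000).round(1) for w in W],'ang',np.degrees(np.arctan2(-(W[0]-W[1])[0],(W[0]-W[1])[1])).round(2))
# near top edge: bright
g=cv2.cvtColor(t['frame'],cv2.COLOR_RGB2GRAY); b=(g>110).astype(float)*m
W,k,sl=line(b,range(236,292),165,190,.05); print('near top',k,sl,[((w-FM)@n*1000).round(1) for w in W],'ang',np.degrees(np.arctan2(-(W[0]-W[1])[0],(W[0]-W[1])[1])).round(2))
t0=pickle.load(open('c0.pkl','rb'))[0]
dif=np.abs(t0['frame'].astype(int)-t['frame']).max(2)>40
cv2.imwrite('pics/dif.png',dif.astype(np.uint8)*255)
```

```text
near bottom edge 58 -0.08828324463994563 [np.float64(-92.3), np.float64(-92.8)] ang 4.39
near top 56 -0.09097744360902234 [np.float64(-92.7), np.float64(-92.8)] ang 4.55
```

View pics/dif.png

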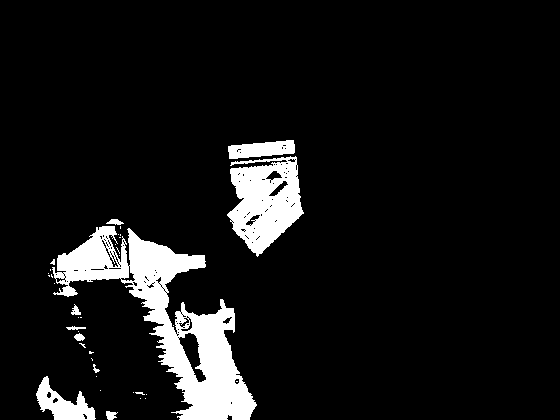

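Run:
```python
from h import *
psi=.0805; FM=np.array([.6718,.048,0]); d=np.array([-np.sin(psi),np.cos(psi),0]); n=np.array([np.cos(psi),np.sin(psi),0])
for a in (-.054,.036):
    q=FM-.131*n+a*d; q[2]=.026; print(q,dlt(q))
```

```text
pos [0.3818 0.2279 0.1413] F [-0.2  0.1  0.1] t 11.05 grip 1.0 toolx ang -175.19 z [ 0.001  0.002 -1.   ]
[ 0.54556653 -0.01635924  0.026     ] [-142.7 -257.4  115. ]
pos [0.3818 0.2279 0.1413] F [-0.2  0.1  0.1] t 11.05 grip 1.0 toolx ang -175.19 z [ 0.001  0.002 -1.   ]
[0.53832936 0.0733493  0.026     ] [-143.  -167.4  115.1]
```

Emit:
{"api": "arm_command", "payload": {"targets": "-20 -52 0 0 0 0; -20 -52 0 0 0 0; -20 -51 0 0 0 0; -20 -51 0 0 0 0; -20 -51 0 0 0 0", "grip": 0}}

```text
clock: 11.68
position: [0.5031, -0.0277, 0.1413]
ee_rot: [-0.039, 0.999, 0.0, 0.0]
ft_force: [1.1, 0.6, 0.6]
grip_width: 0.002
```

Emit:
{"api": "arm_command", "payload": {"targets": "-21 0 20 0 0 0; -21 0 30 0 0 0; 0 0 40 0 0 0; 0 0 20 0 0 0; 0 0 0 0 0 0"}}

```text
clock: 12.3
position: [0.5431, -0.023, 0.0297]
ee_rot: [-0.038, 0.999, -0.0, -0.001]
ft_force: [-0.0, -0.6, 0.5]
grip_width: -0.001
```

Run:
```python
from h import *
print(dlt([0.54556653,-0.01635924,0.026]))
s=manip.camera('scene');draw(s,[.626,.035,.08],'s12',crop=(200,150,420,320),s=3)
```

```text
pos [ 0.5431 -0.023   0.0297] F [-0.  -0.6  0.5] t 12.3 grip -0.0 toolx ang -175.59 z [-0.003 -0.001 -1.   ]
[-2.9  6.4  3.7]
```

View pics/s12.png

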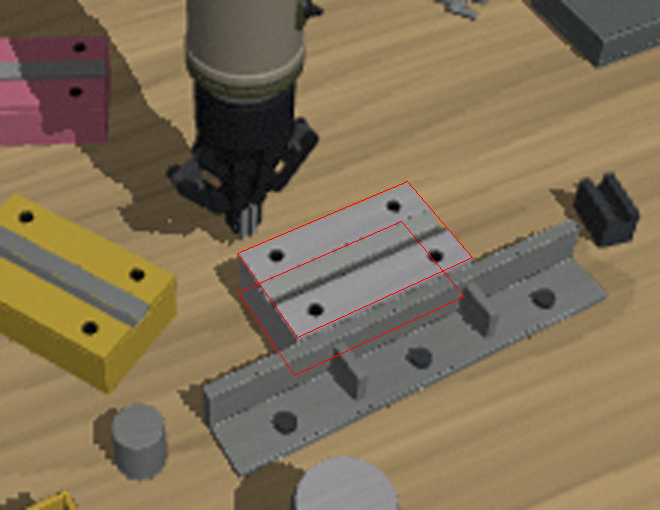

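Emit:
{"api": "arm_command", "payload": {"targets": "-8 4 2 0 0 0; -8 2 0 0 0 0; -3 0 0 0 0 0; -2 0 0 0 0 0; -1 0 0 0 0 0"}}

```text
clock: 12.98
position: [0.5657, -0.0151, 0.0291]
ee_rot: [-0.038, 0.999, 0.0, -0.0]
ft_force: [0.1, 0.2, -0.2]
grip_width: -0.0
```

Emit:
{"api": "arm_command", "payload": {"targets": "-1 0 0 0 0 0; -1 0 0 0 0 0"}}

```text
clock: 13.22
position: [0.5676, -0.0148, 0.0291]
ee_rot: [-0.039, 0.999, 0.0, -0.0]
ft_force: [-0.2, -0.3, 0.8]
grip_width: -0.002
```

Emit:
{"api": "arm_command", "payload": {"targets": "-1 0 0 0 0 0; -1 0 0 0 0 0"}}

```text
clock: 13.48
position: [0.5697, -0.0146, 0.0291]
ee_rot: [-0.039, 0.999, 0.0, -0.0]
ft_force: [0.7, -0.0, -0.5]
grip_width: 0.002
```

Emit:
{"api": "arm_command", "payload": {"targets": "-1 0 0 0 0 0; -1 0 0 0 0 0"}}

```text
clock: 13.72
position: [0.5717, -0.0145, 0.0291]
ee_rot: [-0.039, 0.999, 0.0, 0.0]
ft_force: [0.0, -0.1, 0.4]
grip_width: -0.0
```

Emit:
{"api": "arm_command", "payload": {"targets": "-1 0 0 0 0 0; -1 0 0 0 0 0"}}

```text
clock: 13.98
position: [0.5736, -0.0143, 0.0291]
ee_rot: [-0.039, 0.999, 0.0, -0.0]
ft_force: [-4.3, 0.7, 3.1]
grip_width: -0.0
```

Emit:
{"api": "arm_command", "payload": {"targets": "-1 0 0 0 0 0; 0 0 0 0 0 0"}}

```text
clock: 14.22
position: [0.5736, -0.0144, 0.0288]
ee_rot: [-0.038, 0.999, 0.0, -0.001]
ft_force: [-5.0, -0.6, 3.2]
grip_width: 0.002
```

Emit:
{"api": "arm_command", "payload": {"targets": "-1 0 0 0 0 0; -1 0 0 0 0 0; -1 0 0 0 0 0; 0 0 0 0 0 0"}}

```text
clock: 14.72
position: [0.5739, -0.0145, 0.0282]
ee_rot: [-0.038, 0.999, 0.0, -0.004]
ft_force: [-17.7, -0.2, 11.6]
grip_width: 0.004
```

Emit:
{"api": "arm_command", "payload": {"targets": "-1 0 0 0 0 0; 0 0 0 0 0 0"}}

```text
clock: 14.98
position: [0.5738, -0.0145, 0.028]
ee_rot: [-0.038, 0.999, 0.0, -0.005]
ft_force: [-22.7, -0.8, 15.5]
grip_width: -0.001
```

Emit:
{"api": "arm_command", "payload": {"targets": "8 0 -1 0 0 0; 12 0 0 0 0 0; 0 45 0 0 0 0; 0 45 0 0 0 0; -8 0 0 0 0 0"}}

```text
clock: 15.6
position: [0.5589, 0.0795, 0.0301]
ee_rot: [-0.042, 0.999, 0.001, 0.0]
ft_force: [-0.1, -1.5, 0.5]
grip_width: -0.0
```

Emit:
{"api": "arm_command", "payload": {"targets": "-4 0 0 0 0 0; -1 0 0 0 0 0; -1 0 0 0 0 0; -1 0 0 0 0 0"}}

```text
clock: 16.1
position: [0.5667, 0.0748, 0.0301]
ee_rot: [-0.038, 0.999, -0.0, -0.0]
ft_force: [0.4, 0.2, 0.4]
grip_width: -0.003
```

Emit:
{"api": "arm_command", "payload": {"targets": "-1 0 0 0 0 0; -1 0 0 0 0 0; -1 0 0 0 0 0"}}

```text
clock: 16.48
position: [0.5668, 0.0751, 0.0295]
ee_rot: [-0.038, 0.999, -0.0, -0.003]
ft_force: [-16.3, -0.7, 12.5]
grip_width: 0.0
```

Emit:
{"api": "arm_command", "payload": {"targets": "-1 0 0 0 0 0; 0 0 0 0 0 0"}}

```text
clock: 16.73
position: [0.5668, 0.0751, 0.0292]
ee_rot: [-0.038, 0.999, -0.0, -0.004]
ft_force: [-18.8, -3.2, 11.6]
grip_width: 0.003
```

Emit:
{"api": "arm_command", "payload": {"targets": "8 0 0 0 0 0; 25 0 0 0 0 0; 30 0 -40 0 0 0; 40 30 -50 0 0 0; 20 50 -30 0 0 0"}}

```text
clock: 17.35
position: [0.4463, 0.1421, 0.1462]
ee_rot: [-0.037, 0.999, 0.001, 0.001]
ft_force: [1.0, 1.9, -0.0]
grip_width: -0.003
```

Emit:
{"api": "arm_command", "payload": {"targets": "0 50 0 0 0 0; 0 50 0 0 0 0; 0 0 0 0 0 0"}}

```text
clock: 17.73
position: [0.438, 0.2466, 0.1444]
ee_rot: [-0.042, 0.999, 0.001, 0.0]
ft_force: [0.4, -0.2, 0.7]
grip_width: -0.001
```

Run:
```python
from h import *
print(dlt([0.54556653,-0.01635924,0.026]))
t=manip.camera('top');s=manip.camera('scene')
psi=.0805; FM=np.array([.6718,.048,0]); d=np.array([-np.sin(psi),np.cos(psi),0]); n=np.array([np.cos(psi),np.sin(psi),0])
c=FM-.046*n-.009*d
draw(t,[c[0],c[1],psi],'t13',crop=(150,100,420,300),s=2.9); draw(s,[c[0],c[1],psi],'s13',crop=(230,190,420,320),s=4)
```

```text
pos [0.438  0.2466 0.1444] F [ 0.4 -0.2  0.7] t 17.73 grip -0.0 toolx ang -175.23 z [ 0.001  0.001 -1.   ]
[ -85.2 -271.2  118.1]
```

View pics/t13.png

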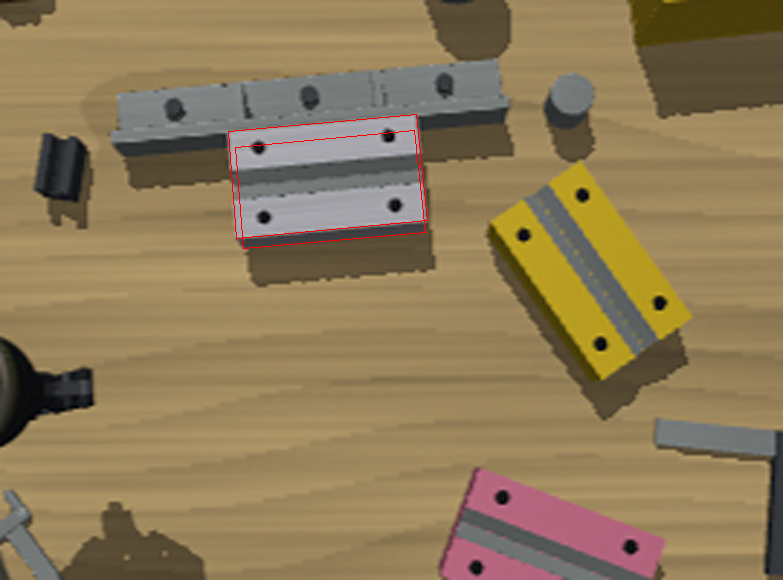

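View pics/s13.png

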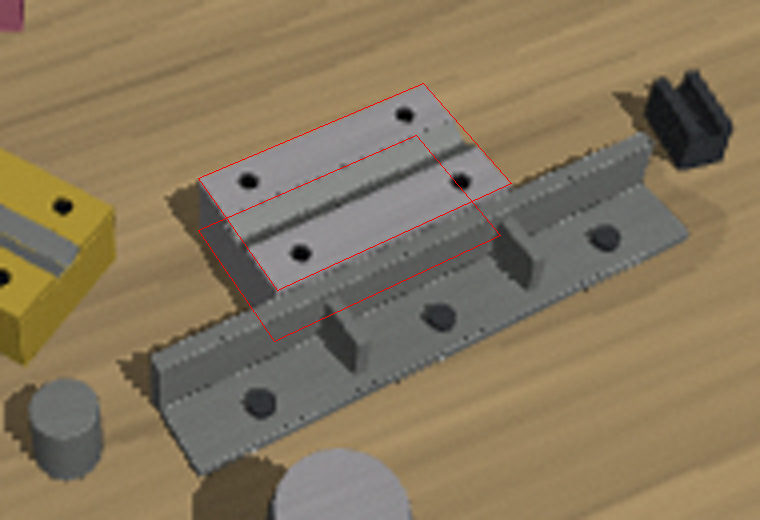

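Both views match the flush model, and the block lies well inside both fence ends. The robot is clear of everything.

```bash
python3 -c "
from h import *
print(manip.hand_in())"
```

```text
the job is handed in; nothing more can be done
None
```

The silver die block now has a long side flush against the fence's ground face. I handed the job in at about 18 s, with the arm clear of everything.

- **How it was moved:** I pushed near one corner with one fingertip to turn the block from about 43° to 7°. Then I slid it up with both fingertips, with about 33 mm still to go when it was square to the fence within measurement error. It touched the fence only after that, and I finished with a light press at each end.
- **Flush check:** In the end presses the block did not move at up to 24 N. The two contact points put its side at 4.5°, against 4.6° for the fence. Before those presses, the top camera showed the near long side 92.3 to 92.8 mm from the fence plane, where a flush block would show 92 mm. That difference is within camera accuracy, and the last pictures match the flush model.
- **Position along the fence:** The block spans about −89 to +71 mm, and the fence runs ±170 mm, so nothing overhangs.
- **Other objects:** Comparing top-camera pictures from the start and after the main push, the only changes apart from the arm and its shadow were at the block. At that moment the arm covered the tray and part of the spanner. The last pictures show no change either, but I did not repeat the comparison after the final presses. The pink and yellow look-alikes were not touched.
- **Failed check:** The automatic outline fit failed once the block reached the fence, because their greys merge. I replaced it with the edge measurements, the contact points and the model overlay.
- **Force:** The wrist force peaked at about 35 N.

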